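# Tap a bearing cup square into a stirrer housing

### The job

The steel bearing cup stands a few millimetres short of home, and slightly crooked, in the bore of the stirrer housing. Take the blue drift out of its wooden stand and, with its white nose on the cup's flange, sink the cup a little at a time at alternating places round the rim until it sits firmly on the hidden shoulder in the bore all round and will sink no further; press gently (never over about 25 N) and do not let the cup cock by more than about 5 degrees. Then stand the drift upright in its hole again; keep the fingers off the cup, and leave the vials, the carton and the tape roll where they are.

Things in the scene. Friction and masses are not known exactly. Their poses are not given: they have to be found in the camera images.
- housing: Fixed bearing housing: grey square foot 106 x 106 x 10 mm with a round green barrel, 88 mm diameter, with an upright bore; it stands on dark steel packing of differing thickness (2 to 14 mm). Origin at the centre of the foot's underside, on the packing; z up. The barrel's top face is 45 mm above the origin.
- cup: Steel bearing cup, a ring with its sleeve in the bore: flange 76 mm outer and 44 mm inner diameter, 6 mm thick (16 mm of flat rim). Origin at the centre of the flange's underside, z up along its axis. Home is a hidden shoulder of unknown depth, 2 to 8.5 mm below where the cup starts; the flange then still stands clear of the housing. It is known by feel only: 18 to 22 N on a dot sinks it no more.
- mark_0 (a point): First of three copper-coloured dots on the flat top of the cup's rim, 30 mm from its axis, 120 degrees apart: good places to push. The point is on the top surface. The bore grips by friction: a push here sinks this side, the far side stays, and the cup stays as it is left. Sinking it here takes about 8 N at first, up to 14 N deep in, a little more if fast; between two dots half as much again.
- mark_1 (a point): Second copper dot on the cup's rim, same as mark_0. (seat_c0, seat_c1, seat_c2 in the rules are points of the hidden shoulder under the three dots, 28.4 mm from them when the cup is home; their poses are not given.)
- mark_2 (a point): Third copper dot on the cup's rim, same as mark_0.
- stand_mouth (a point): Centre of the mouth of the hole in the top of the fixed wooden stand (block 70 x 70 x 40 mm). The point is 40 mm above the bench. The hole is 23 mm in diameter with a 3 mm chamfer, and 30 mm deep (its floor is 10 mm above the bench).
- drift_mid (a point): Centre, half-way up, of the drift: a straight round rod 120 mm long, blue upper part 20 mm in diameter, the lowest 24 mm a white nylon nose 16 mm in diameter with a flat end; 0.1 kg. It stands upright in the stand, nose down on the floor of the hole, its top 130 mm above the bench. The point's z axis runs along the rod towards the blue end.
- vial_yellow: Loose sample vial with yellow content and black cap, 23 mm diameter, 52 mm tall; origin at the centre of its underside. A bystander.
- vial_brown: Loose sample vial with brownish content and white cap, 23 mm diameter, 52 mm tall; origin at the centre of its underside. A bystander.
- carton: Loose small blue and white carton, 70 x 70 x 32 mm; origin at the centre of its underside. A bystander.
- tape: Loose roll of tape, 68 mm diameter, 19 mm high; origin at the centre of its underside. A bystander.
Things that resemble listed ones, but are neither listed nor needed, are in the scene too. There is more than one size of the part that bears drift_mid; the job needs the larger.

How it is judged:
On the way, in this order (a step that is already met when the one before it is completed fails the run):
1. the drift is out of its stand (z of drift_mid in the frame of stand_mouth above 0.065 m), for 0.1 s.
2. the drift bears on the cup (contact force between drift and cup above 3 N).
3. the cup is home all round (distance between mark_0 and seat_c0 below 0.0296 m and distance between mark_1 and seat_c1 below 0.0296 m and distance between mark_2 and seat_c2 below 0.0296 m), for 0.2 s.
At the end, for the whole second after the job is handed in: The cup is home: at each of its three dots it is within 1.2 mm of sitting on the shoulder in the bore; the drift stands at rest, nose down, in its hole (middle within 15 mm of the hole's axis and at most 35 mm above the mouth, leaning less than 0.25 rad) (all of step 3 and horizontal distance between drift_mid and stand_mouth below 0.015 m and z of drift_mid in the frame of stand_mouth below 0.035 m and angle between drift_mid's own z axis and vertical below 0.25 rad and linear speed of drift below 0.02 m/s); the robot touches nothing.
It fails at once if the cup cocks by more than 0.087 rad (5 degrees) (angle between the z axis of cup and the z axis of housing, either way round above 0.087 rad).
It fails at once if the drift is pressed on the cup with more than 26 N (contact force between drift and cup above 26 N).
It fails at once if the fingers or the arm touch the cup (contact force between any of the fingers, the arm and cup above 1 N).
It fails at once if a bystander is shifted by more than 20 mm (distance of any of vial_yellow, vial_brown, carton, tape from where it was at the start of the episode above 0.02 m).
It also fails if it takes over 72 s, if anything falls off the work surface, if the arm or the gripper's body presses on something with over 40 N, if the wrist force passes 120 N, or if a joint passes its speed limit or range.

### The arm

A 6-joint arm with a two-finger parallel gripper is mounted at the origin on a cart in front of the work surface, level with it; the furniture and walls round the work are solid. World frame = base frame: x ahead of the robot, y to its left, z up, the work surface at z = 0. Lengths are in m, angles in rad, forces in N, time in s.
With the tool pointing down it reaches from about 0.35 to 0.975 m from the base axis. Payload 17.4 kg.
Tool frame: the origin (TCP) lies between the finger pads; the fingertips stand tcp_to_tips ahead of it and the grasp point (between the pads) lies 8 mm behind it (tcp_to_tips is the distance from the TCP to the fingertips, in m); z points along the fingers, y is the direction in which the jaws open and shut (so a half turn about z gives the same grasp; the last joint's range is limited). The gripper opens to 85 mm and grips with 20 to 120 N. Pads are 22 mm wide; open, the fingers measure 114 mm over their backs; the gripper's body (76 mm by 85 mm) begins 54 mm behind the grasp point. The pads swing forward as they close: fully open they stand 13 mm farther back than shut.
Start: joints at [-1.262, 0.116, 1.442, -0, 1.584, -0.038], TCP at [0.229, -0.635, 0.207] pointing down, gripper open.
Joint ranges: [-2.83, 2.83], [-0.83, 2.19], [0.07, 2.5], [-1.14, 4.28], [0.01, 3], [-2.97, 2.97]. Speed limits (rad/s): [1.89, 1.89, 2.22, 3.14, 3.14, 3.14].

### API

Orientations are given as a unit quaternion [x, y, z, w].
In Python, from plant import get_obs, grab_frame, camera_info, close_job, boxes_of, place_of, tcp_to_tips gives the robot as it stands.
- The arm moves only by the tool send_rows, never from a script. Its argument "moves" is a list of rows, each a list of 6 numbers: the shift along the tool's x, y, z in cm, then the turn, a rotation vector about the tool's x, y, z in degrees. In form: [[x, y, z, wx, wy, wz], ...]. A call has 1 to 5 rows; each row shifts and turns the commanded pose from where the row before left it, along the tool's axes as they then stand; what a row does not reach is not made up. A row lasts 1/10 s, in which the tool goes at most 50 mm and 8.59 degrees, less where a joint would pass 70% of its speed; a pose out of reach is approached as far as the arm can. A call with a gripper value outside its range is refused whole. "grip" is the finger opening in cm, from 0 to 8.54, set as the call begins (left out, the last holds). The fingers move at their own pace and stop on an object; "grip_force" is the grip in N (left out, the last holds). Time passes only in rows, so rows that do not move let the fingers close. It gives the time, the measured TCP pose, the force and the opening at its end, in the units of the state.
- get_obs(): the state, without advancing time (a new reading comes with each control period).
- grab_frame(name): name is "scene" or "top" or "wrist"; returns the picture (384x512x3 uint8, blue, green, red); there is no depth.
- camera_info(name): a dict with "fx", "fy", "cx", "cy" (pixels), "R" (3x3) and "t" (3): a world point X has camera coordinates R X + t. Camera axes: x right, y down, z forward; pixel columns grow to the right and rows downward; lengths in m; the calibration is good to about 2 mm. A picture is of the moment at which its call begins: read the wrist's pose just before it. camera_info takes no time and is no camera call; for the wrist camera it gives the pose at the moment of the call.
- close_job(): hands the job in, once; it reports no verdict.
Trained networks look in the newest picture that a camera, given by its name, has taken for a name from the list of things; names that differ only in an ending like _2 or _b are one class to them, and where a whole thing is asked for, a point or a joint stands for the part that bears it (a point fixed in the world has none). Each returns a list of dicts, best first, with "confidence" (0 to 1); they miss things now and then, are a little off and sometimes report something else, mostly with a low value. They report only what shows in the picture. A call takes as long as a camera call. They do not tell look-alikes from the thing itself.
- boxes_of(camera, label): "pixel" ([row, column] in pixels, amid what is visible of it).
- place_of(camera, label): "pixel" ([row, column] in pixels: a listed point, or the origin of a listed thing).
The state is a dict: "t": time; "joint_positions": joint angles; "joint_vel": joint speeds; "joint_torque": joint torques, N m; "tool_pos": TCP position; "eef_rot": TCP orientation; "wrist_force": force on the tool from outside, world axes, zero at the start; "ft_torque": the same for the moment, N m; "finger_gap": finger opening in m.
Only numpy, scipy, OpenCV 4.12 (cv2) and the standard library are available. Lean on these libraries where they do the work, as an engineer would, in place of code of your own. Each camera call takes 0.05 s, during which the arm holds its last target.

## Working session

There is one attempt and no reset: what is moved stays moved. The work goes in short steps, Python scripts to look and compute and a tool call to move; the robot and the scene stay as the last step left them, time stands still between calls to the robot, and variables do not carry over. Pictures are saved under pics/ and viewed, and the job is handed in when it is done.

Besides the shell and the picture viewer there is one more tool, called after "Emit:" as name([rows], argument=value, ...), one row to a line, values as JSON. send_rows: Moves the arm, as the interface text tells. Its arguments: {"type":"object","properties":{"moves":{"type":"array","items":{"type":"array","items":{"type":"number"}}},"grip":{"type":"number"},"grip_force":{"type":"number"}},"required":["moves"]}

```bash
mkdir -p pics; ls; cat > h.py <<'E'
import numpy as np, cv2
from plant import *
def ray(cam,px):
    c=camera_info(cam);R=np.array(c['R']);t=np.array(c['t'])
    d=R.T@np.array([(px[1]-c['cx'])/c['fx'],(px[0]-c['cy'])/c['fy'],1.]);return -R.T@t,d
def atz(cam,px,z):
    o,d=ray(cam,px);return o+d*(z-o[2])/d[2]
def proj(cam,X):
    c=camera_info(cam);p=np.array(c['R'])@np.array(X)+np.array(c['t']);return np.array([p[1]/p[2]*c['fy']+c['cy'],p[0]/p[2]*c['fx']+c['cx']])
E
python3 - <<'E'
from h import *
o=get_obs();print(o['t'],o['tool_pos'],o['eef_rot'],tcp_to_tips if not callable(tcp_to_tips) else tcp_to_tips(), o['wrist_force'])
s=grab_frame('scene');cv2.imwrite('pics/s0.png',s)
for l in ['drift_mid','stand_mouth','mark_0','cup','housing']:
    print('scene',l,[(np.round(d['pixel'],1).tolist(),round(d['confidence'],2)) for d in place_of('scene',l)][:6])
s=grab_frame('top');cv2.imwrite('pics/t0.png',s)
for l in ['drift_mid','stand_mouth','mark_0','cup','housing']:
    print('top',l,[(np.round(d['pixel'],1).tolist(),round(d['confidence'],2)) for d in place_of('top',l)][:6])
for n in ['scene','top']:
    c=camera_info(n);print(n,c['fx'],-np.array(c['R']).T@np.array(c['t']),np.array(c['R']).round(2).tolist())
E
```

```text
pics
0.0 [ 0.22935042 -0.63459715  0.20634531] [ 9.85003000e-01  1.72536157e-01 -7.26236003e-05 -5.99025117e-04] 0.011 [ 1.21815366 -0.06305296  0.52273314]
scene drift_mid [([266.6, 203.5], 0.69)]
scene stand_mouth [([282.9, 257.9], 0.67)]
scene mark_0 [([177.8, 312.2], 0.86), ([188.1, 339.4], 0.77), ([169.9, 340.7], 0.75)]
scene cup [([181.2, 329.6], 0.88), ([189.5, 340.6], 0.62)]
scene housing [([197.7, 326.8], 0.94)]
top drift_mid [([236.5, 304.2], 0.63), ([232.7, 200.3], 0.49), ([203.2, 191.5], 0.47)]
top stand_mouth [([236.6, 203.5], 0.71)]
top mark_0 [([247.6, 298.0], 0.98), ([222.4, 305.3], 0.93), ([234.7, 321.7], 0.82)]
top cup [([232.1, 311.1], 0.69)]
top housing [([238.4, 303.6], 0.82)]
scene 486.81139438173574 [0.24730173 0.54344742 0.71738725] [[-0.83, -0.56, -0.0], [-0.42, 0.62, -0.66], [0.37, -0.54, -0.75]]
top 444.38139156261605 [0.37005941 0.07088719 1.07477605] [[-0.01, -1.0, -0.01], [-0.98, 0.01, -0.19], [0.19, 0.01, -0.98]]
```

View pics/s0.png

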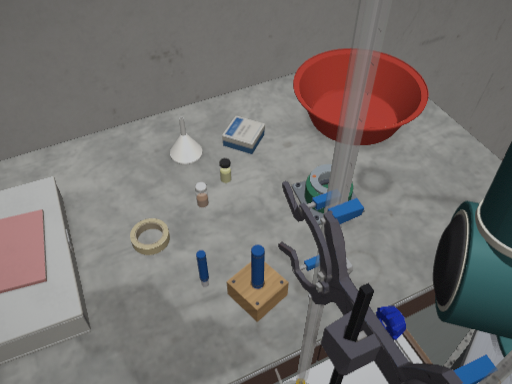

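View pics/t0.png

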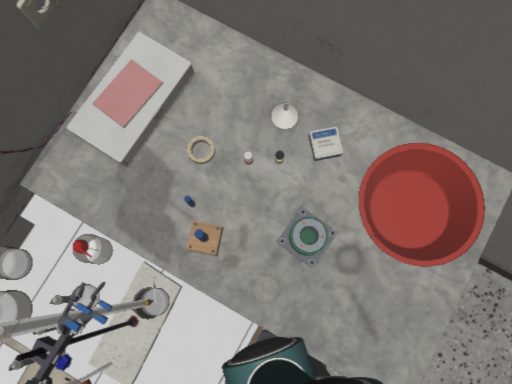

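The blue rods are the one in the wooden stand (scene px 265,258; top 236,201) and a smaller loose one (scene 266,203; top 202,190). The one in the stand fits the description: it stands in the stand and is thicker. I'll confirm it in a crop and measure.

```bash
python3 - <<'E'
from h import *
from scipy.optimize import least_squares
s=cv2.imread('pics/s0.png');t=cv2.imread('pics/t0.png')
a=cv2.resize(s[225:325,190:320],None,fx=3,fy=3,interpolation=2); b=cv2.resize(t[195:275,170:350],None,fx=4,fy=4,interpolation=2)
cv2.imwrite('pics/c1.png',a);cv2.imwrite('pics/c2.png',b)
for l,z in [('base',0),]:
  for X in [(0,0,0),(0.4,0,0),(0.23,-.635,.2)]: print(X,proj('top',X),proj('scene',X))
print('stand mouth top',atz('top',(236.6,203.5),.04),'scene',atz('scene',(282.9,257.9),.04))
for p in [(247.6,298),(222.4,305.3),(234.7,321.7)]: print('mk top',atz('top',p,.07))
for p in [(177.8,312.2),(188.1,339.4),(169.9,340.7)]: print('mk scene',atz('scene',p,.07))
print('housing top',atz('top',(238.4,303.6),.0),atz('scene',(197.7,326.8),.0))
print('pole base',atz('top',(300,150),0), 'pole',atz('top',(300,150),.2))
E
```

```text
(0, 0, 0) [448.64019496 296.66633923] [346.53053488 588.14899078]
(0.4, 0, 0) [265.88740193 292.33543751] [228.56100615 351.12241665]
(0.23, -0.635, 0.2) [351.66821315 642.34844765] [  6.58987239 574.58776266]
stand mouth top [0.46834987 0.20790232 0.04      ] scene [0.46559579 0.20969354 0.04      ]
mk top [ 0.43851026 -0.00908476  0.07      ]
mk top [ 0.49529913 -0.02716355  0.07      ]
mk top [ 0.46694974 -0.06336556  0.07      ]
mk scene [ 0.49482258 -0.01071136  0.07      ]
mk scene [ 0.4425488  -0.01595332  0.07      ]
mk scene [ 0.46124043 -0.05712332  0.07      ]
housing top [ 0.46523208 -0.02874851  0.        ] [ 0.4723467 -0.0407029  0.       ]
pole base [0.3239533  0.33746502 0.        ] pole [0.33253297 0.28785881 0.2       ]
```

```bash
python3 - <<'E'
from h import *
for l in ['vial_yellow','vial_brown','carton','tape']:
    print(l,[(atz('top',d['pixel'],0).round(3),round(d['confidence'],2)) for d in place_of('top',l)][:3])
E
```

```text
vial_yellow [(array([0.661, 0.096, 0.   ]), 0.57), (array([0.663, 0.034, 0.   ]), 0.42)]
vial_brown [(array([0.665, 0.102, 0.   ]), 0.7)]
carton [(array([ 0.711, -0.082,  0.   ]), 0.89)]
tape [(array([0.688, 0.219, 0.   ]), 0.83), (array([ 0.504, -0.031,  0.   ]), 0.28)]
```

View pics/c1.png

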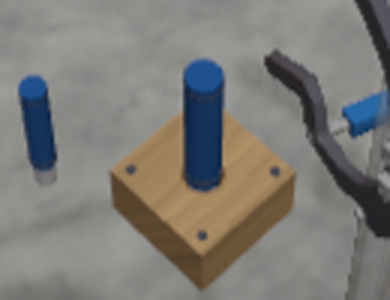

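View pics/c2.png

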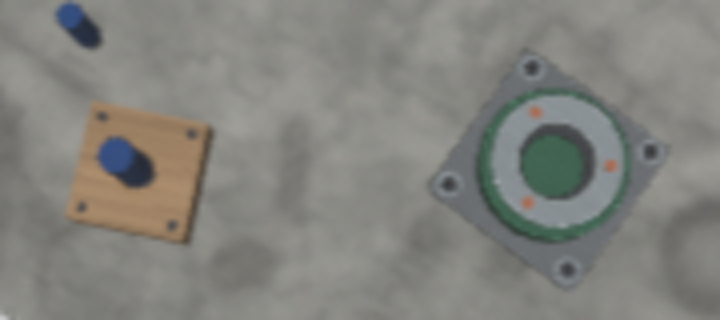

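```bash
cat >> h.py <<'E'
def tri(obs):
    A=[];b=[]
    for cam,px in obs:
        o,d=ray(cam,px);d=d/np.linalg.norm(d);P=np.eye(3)-np.outer(d,d);A.append(P);b.append(P@o)
    A_=np.vstack(A);b_=np.hstack(b);x=np.linalg.lstsq(A_,b_,rcond=None)[0]
    return x,np.linalg.norm(A_@x-b_)
E
python3 - <<'E'
from h import *
T=[(247.6,298),(222.4,305.3),(234.7,321.7)];S=[(177.8,312.2),(188.1,339.4),(169.9,340.7)]
for i,t in enumerate(T):
  for j,s in enumerate(S):
    x,r=tri([('top',t),('scene',s)])
    if r<.008: print(i,j,x.round(4),round(r,4))
# pole
for X in [(.324,.337,0),(.324,.337,.1),(.324,.337,.3),(.324,.337,.5)]: print(X,proj('scene',X).round(),proj('top',X).round())
# drift axis: top-centre in images
print(tri([('top',(234.5,199)),('scene',(247.5,258))]))
big=cv2.imread('pics/s0.png');cv2.imwrite('pics/c3.png',cv2.resize(big[120:384,260:420],None,fx=2.2,fy=2.2,interpolation=2))
b=cv2.imread('pics/t0.png');cv2.imwrite('pics/c4.png',cv2.resize(b[220:384,0:220],None,fx=3,fy=3,interpolation=2))
E
```

```text
0 1 [ 0.4388 -0.0081  0.0794] 0.0014
0 2 [ 0.4381 -0.0033  0.1291] 0.0053
1 0 [ 0.5001 -0.0284  0.0501] 0.0034
2 1 [ 0.4684 -0.0739  0.0016] 0.0075
2 2 [ 0.466  -0.0651  0.061 ] 0.0026
(0.324, 0.337, 0) [414. 291.] [300. 150.]
(0.324, 0.337, 0.1) [388. 296.] [302. 139.]
(0.324, 0.337, 0.3) [313. 310.] [308. 106.]
(0.324, 0.337, 0.5) [162. 337.] [318.  51.]
(array([0.46605554, 0.20605111, 0.13258579]), np.float64(0.002925036339883597))
```

View pics/c3.png

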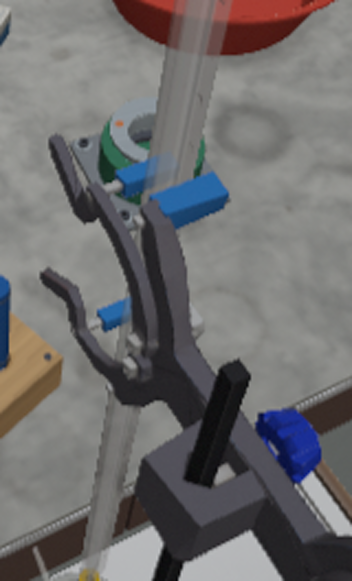

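View pics/c4.png

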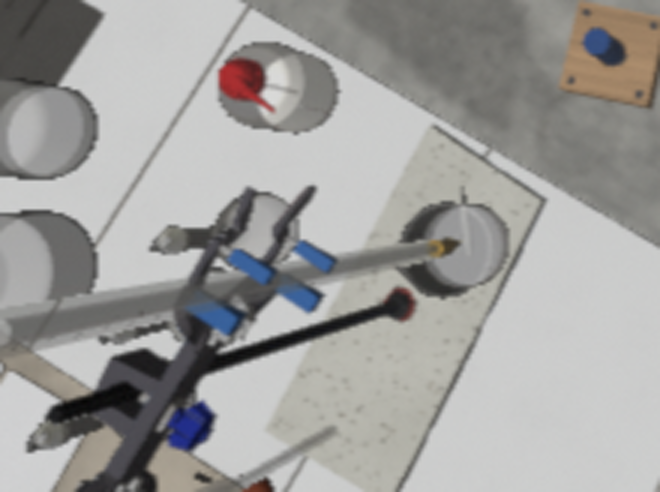

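```bash
cat >> h.py <<'E'
from scipy.spatial.transform import Rotation as Ro
def st():
    o=get_obs();return o,np.array(o['tool_pos']),Ro.from_quat(o['eef_rot']).as_matrix()
def totool(target):
    o,p,R=st();return (R.T@(np.array(target)-p)*100).round(2)
E
python3 - <<'E'
from h import *
o,p,R=st()
c=camera_info('wrist');Rc=np.array(c['R']);cp=-Rc.T@np.array(c['t'])
print('cam in tool',R.T@(cp-p),'cam axes in tool',(R.T@Rc.T).round(3).tolist(),c['fx'])
for T in [(.40,-.05,.30),(.467,.208,.25)]: print(T,totool(T))
print(R.round(3))
E
```

```text
cam in tool [ 0.06357182 -0.00040112 -0.16699245] cam axes in tool [[-0.0, -0.966, -0.26], [1.0, -0.0, -0.001], [0.001, -0.26, 0.966]] 278.8450477732064
(0.4, -0.05, 0.3) [ 35.92 -49.2   -9.29]
(0.467, 0.208, 0.25) [ 50.99 -71.19  -4.29]
[[ 0.94  0.34  0.  ]
 [ 0.34 -0.94  0.  ]
 [ 0.    0.   -1.  ]]
```

Emit:
send_rows([
  [3.17, -3.59, -0.1, 0, 0, 0],
  [3.17, -3.59, -0.1, 0, 0, 0],
  [3.17, -3.59, -0.1, 0, 0, 0],
  [3.17, -3.59, -0.1, 0, 0, 0],
  [3.17, -3.59, -0.1, 0, 0, 0],
])

```text
t: 1.3
tool_pos: [0.3177, -0.4104, 0.2122]
eef_rot: [0.985, 0.172, 0.0, 0.0]
wrist_force: [1.0, -0.4, 0.4]
finger_gap: 0.0852
```

Emit:
send_rows([
  [3.17, -3.59, -0.1, 0, 0, 0],
  [3.17, -3.59, -0.1, 0, 0, 0],
  [3.17, -3.59, -0.1, 0, 0, 0],
  [3.17, -3.59, -0.1, 0, 0, 0],
  [3.17, -3.59, -0.1, 0, 0, 0],
])

```text
t: 1.8
tool_pos: [0.4057, -0.1876, 0.2175]
eef_rot: [0.985, 0.172, 0.0, 0.0]
wrist_force: [0.6, -0.4, 0.1]
finger_gap: 0.0853
```

Emit:
send_rows([
  [3.17, -3.59, -0.1, 0, 0, 0],
  [3.17, -3.59, -0.1, 0, 0, 0],
  [0, 0, 0, 0, 0, 0],
  [0, 0, 0, 0, 0, 0],
])

```text
t: 2.2
tool_pos: [0.441, -0.0994, 0.2192]
eef_rot: [0.985, 0.174, 0.0, 0.0]
wrist_force: [-0.2, -0.4, -0.1]
finger_gap: 0.0853
```

```bash
cat > look.py <<'E'
import sys,json
from h import *
n=sys.argv[1]; labs=sys.argv[2].split(',')
o,p,R=st();c=camera_info('wrist');c={k:(np.array(v).tolist()) for k,v in c.items()}
im=grab_frame('wrist');cv2.imwrite(f'pics/{n}.png',im)
r={}
for l in labs: r[l]=[(np.round(d['pixel'],1).tolist(),round(d['confidence'],2)) for d in place_of('wrist',l)][:5]
json.dump(dict(cam=c,r=r,p=p.tolist()),open(n+'.json','w'))
print(o['t'],p.round(4),o['eef_rot'],np.round(o['wrist_force'],2));print(r)
E
python3 look.py w1 mark_0,cup
```

```text
2.2 [ 0.441  -0.0994  0.2192] [9.84761594e-01 1.73909704e-01 6.18573658e-05 1.18258381e-04] [-0.21 -0.38 -0.12]
{'mark_0': [([146.8, 236.1], 0.65), ([147.1, 191.7], 0.63), ([100.3, 208.9], 0.62)], 'cup': [([134.5, 215.0], 0.92)]}
```

View pics/w1.png

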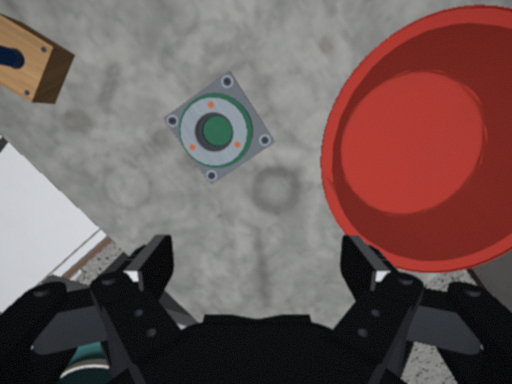

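Emit:
send_rows([
  [-0.4, -3.3, 1.5, 0, 0, 0],
  [-0.4, -3.3, 1.5, 0, 0, 0],
  [0, -3.2, 2.0, 0, 0, 0],
  [0, 0, 0, 0, 0, 0],
  [0, 0, 0, 0, 0, 0],
])

```text
t: 2.85
tool_pos: [0.3998, -0.0116, 0.1692]
eef_rot: [0.985, 0.172, 0.0, 0.0]
wrist_force: [0.3, 0.2, 1.1]
finger_gap: 0.0852
```

```bash
python3 look.py w2 mark_0,cup
python3 - <<'E'
import cv2
im=cv2.imread('pics/w2.png');cv2.imwrite('pics/w2c.png',cv2.resize(im,(768,576)))
E
```

```text
2.85 [ 0.3998 -0.0116  0.1692] [9.85044112e-01 1.72302233e-01 1.36207939e-04 1.40972092e-04] [0.28 0.24 1.1 ]
{'mark_0': [([141.4, 334.0], 0.79), ([144.4, 277.5], 0.59)], 'cup': []}
```

View pics/w2c.png

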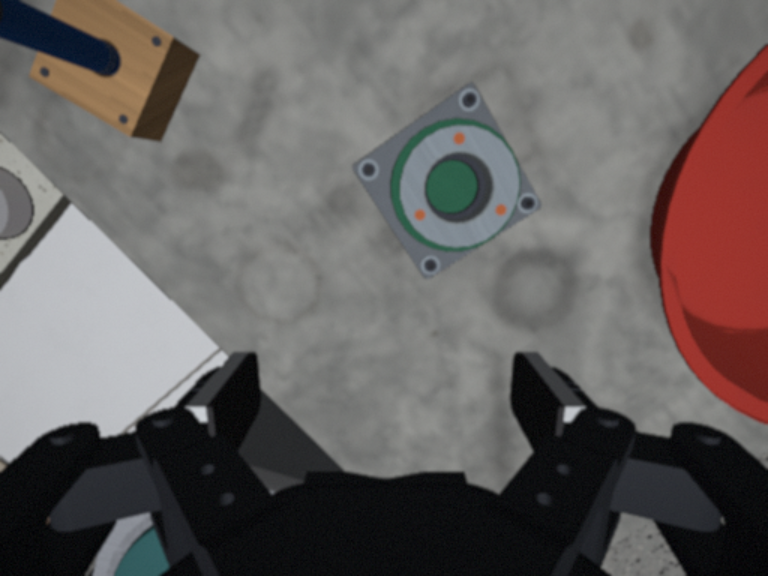

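```bash
cat > fit.py <<'E'
from h import *
import json
from scipy.optimize import least_squares
def dots(im,box):
    r0,r1,c0,c1=box;s=im[r0:r1,c0:c1].astype(float);w=s[...,2]-0.5*(s[...,0]+s[...,1])
    w0=np.where(w>35,w,0);n,l,stt,ce=cv2.connectedComponentsWithStats((w0>0).astype(np.uint8))
    out=[]
    for k in range(1,n):
        if stt[k][4]<3: continue
        y,x=np.nonzero(l==k);ww=w0[l==k];out.append((r0+(y*ww).sum()/ww.sum(),c0+(x*ww).sum()/ww.sum(),int(stt[k][4])))
    return out
def cams():
    d={}
    for n in ['w1','w2']: d[n]=json.load(open(n+'.json'))['cam']
    for n,k in [('t0','top'),('s0','scene')]: d[n]=camera_info(k)
    return d
if __name__=='__main__':
    B=dict(w1=(90,160,170,260),w2=(80,160,260,350),t0=(210,260,285,335),s0=(160,200,300,350))
    C=cams();D={}
    for n in B: D[n]=dots(cv2.imread(f'pics/{n}.png'),B[n]);print(n,np.round(D[n],1).tolist())
    def pj(c,X): p=X@np.array(c['R']).T+np.array(c['t']);return np.c_[p[:,1]/p[:,2]*c['fy']+c['cy'],p[:,0]/p[:,2]*c['fx']+c['cx']]
    def pts(q):
        a=q[3]+np.arange(3)*2*np.pi/3;L=np.c_[.03*np.cos(a),.03*np.sin(a),0*a]
        return np.array(q[:3])+L@Ro.from_rotvec([q[4],q[5],0]).as_matrix().T
    def res(q,names,pri=0.02):
        X=pts(q);r=[]
        for n in names:
            P=pj(C[n],X)
            for d in D[n][:3]:
                e=P-np.array(d[:2]);r+=list(e[np.argmin((e**2).sum(1))])
        return np.array(r+[q[4]/pri,q[5]/pri])
    for names in [['w1','w2'],['w1','w2','t0'],['t0','w2']]:
        best=min((least_squares(res,[.467,-.033,.07,y,0,0],args=(names,)) for y in np.arange(0,2.1,.3)),key=lambda s:s.cost)
        print(names,best.cost,best.x.round(4));print(pts(best.x).round(4).tolist())
E
python3 fit.py
```

```text
w1 [[104.4, 210.4, 32.0], [144.1, 236.9, 26.0], [146.8, 191.8, 29.0]]
w2 [[91.8, 305.7, 45.0], [139.4, 333.5, 39.0], [142.9, 279.5, 39.0]]
t0 [[222.5, 303.5, 4.0], [236.0, 322.3, 7.0], [245.5, 301.5, 4.0]]
s0 [[175.7, 313.9, 8.0]]
['w1', 'w2'] 0.021518982838427222 [ 4.689e-01 -3.620e-02  6.360e-02  4.074e-01 -2.000e-04  0.000e+00]
[[0.4965, -0.0243, 0.0636], [0.4449, -0.0183, 0.0636], [0.4654, -0.066, 0.0636]]
['w1', 'w2', 't0'] 0.345427630983084 [ 4.688e-01 -3.620e-02  6.330e-02  2.502e+00 -5.000e-04 -3.000e-04]
[[0.4448, -0.0183, 0.0632], [0.4654, -0.066, 0.0633], [0.4964, -0.0243, 0.0633]]
['t0', 'w2'] 0.3291272660270692 [ 4.688e-01 -3.610e-02  6.390e-02  4.084e-01 -2.000e-04 -4.000e-04]
[[0.4964, -0.0242, 0.0639], [0.4447, -0.0182, 0.0638], [0.4654, -0.0659, 0.0639]]
```

Emit:
send_rows([
  [2.2, -3.2, -0.8, 0, 0, 0],
  [2.2, -3.2, -0.8, 0, 0, 0],
  [2.2, -3.2, -0.8, 0, 0, 0],
  [2.2, -3.2, -0.8, 0, 0, 0],
  [0, 0, 0, 0, 0, 0],
])

```text
t: 3.5
tool_pos: [0.4405, 0.1419, 0.2021]
eef_rot: [0.985, 0.173, 0.0, -0.0]
wrist_force: [0.0, -0.5, -0.3]
finger_gap: 0.0856
```

```bash
python3 look.py w3 stand_mouth,drift_mid
python3 - <<'E'
import cv2
im=cv2.imread('pics/w3.png');cv2.imwrite('pics/w3c.png',cv2.resize(im,(768,576)))
E
```

```text
3.5 [0.4405 0.1419 0.2021] [ 9.84842583e-01  1.73449617e-01  4.15231990e-04 -3.80507711e-04] [ 0.04 -0.49 -0.34]
{'stand_mouth': [([127.9, 212.3], 0.67), ([190.6, 386.2], 0.55)], 'drift_mid': [([44.2, 206.4], 0.81), ([135.2, 207.6], 0.59)]}
```

View pics/w3c.png

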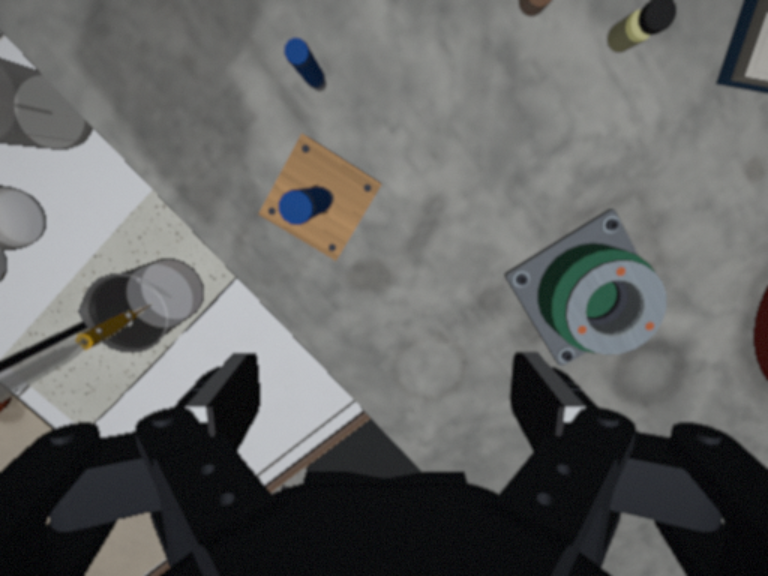

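The larger drift stands in the stand, with its top at (138,198) px in the raw frame, and the small loose rod is at (33,198). Next I compute the positions.

```bash
python3 - <<'E'
from h import *
s=np.array([(148,305),(187,367),(247,332),(211,272)])/1.5
print('screws mean',np.mean([atz('wrist',p,.04) for p in s],0))
im=cv2.imread('pics/w3.png').astype(int)
m=(im[...,0]-im[...,2]>60)&(im[...,0]>90);mm=np.zeros_like(m);mm[115:155,175:225]=m[115:155,175:225]
n,l,stt,ce=cv2.connectedComponentsWithStats(mm.astype(np.uint8));k=1+stt[1:,4].argmax();print(stt[k],ce[k])
for p in [(207/1.5,297/1.5),(ce[k][1],ce[k][0])]: print('top',atz('wrist',p,.13))
print('small',atz('wrist',(33,198),.07))
from fit import dots
print(dots(cv2.imread('pics/w3.png'),(170,235,380,445)))
print(tri([('top',(234.5,199)),('wrist',(ce[k][1],ce[k][0]))]))
x=(0.467,0.2065)
for T in [(*x,.2),(*x,.092)]: print(totool(T))
E
```

```text
screws mean [0.46622186 0.20256422 0.04      ]
[187 127  21  22 365] [197.         137.73150685]
top [0.46692632 0.20134585 0.13      ]
top [0.46685423 0.20219941 0.13      ]
small [0.55380178 0.24012123 0.07      ]
[(np.float64(180.51851851851853), np.float64(413.4933954933955), 28), (np.float64(217.0719156850589), np.float64(432.71047737135774), 24), (np.float64(219.3781341107872), np.float64(387.66355685131197), 26)]
(array([0.46536679, 0.20585829, 0.11780393]), np.float64(0.0021488819289177423))
[ 4.89 -5.45  0.1 ]
[ 4.9  -5.45 10.9 ]
```

Emit:
send_rows([
  [2.2, -2.4, 0, 0, 0, 0],
  [2.3, -2.4, 0, 0, 0, 0],
  [0, 0, 2.0, 0, 0, 0],
  [0, 0, 2.2, 0, 0, 0],
  [0, 0, 0, 0, 0, 0],
])

```text
t: 4.15
tool_pos: [0.4644, 0.1982, 0.1563]
eef_rot: [0.985, 0.172, -0.002, 0.0]
wrist_force: [0.0, -0.5, -0.5]
finger_gap: 0.0853
```

```bash
python3 look.py w4 drift_mid
python3 - <<'E'
from h import *
im=cv2.imread('pics/w4.png');cv2.imwrite('pics/w4c.png',cv2.resize(im,(768,576)))
for p in [(.4666,.2024,.13),(.4666,.2024,.04),(.467,.206,.13)]:print(proj('wrist',p)*1.5)
from fit import *
from scipy.optimize import least_squares
c=json.load(open('w3.json'))['cam']
X=np.array([[0.4965, -0.0243, 0.0636], [0.4449, -0.0183, 0.0636], [0.4654, -0.066, 0.0636]])
p=X@np.array(c['R']).T+np.array(c['t']);print(np.c_[p[:,1]/p[:,2]*c['fy']+c['cy'],p[:,0]/p[:,2]*c['fx']+c['cx']])
E
```

```text
4.15 [0.4644 0.1982 0.1563] [ 9.85147904e-01  1.71695389e-01 -2.02620131e-03  4.42278242e-04] [ 0.04 -0.49 -0.5 ]
{'drift_mid': [([182.3, 250.9], 0.73), ([81.8, 245.2], 0.57)]}
[305.31574477 379.70401552]
[267.06285324 381.28967939]
[302.21235045 373.06832643]
[[180.40399612 413.57814541]
 [219.40952775 387.76912881]
 [217.01006739 432.76149923]]
```

View pics/w4c.png

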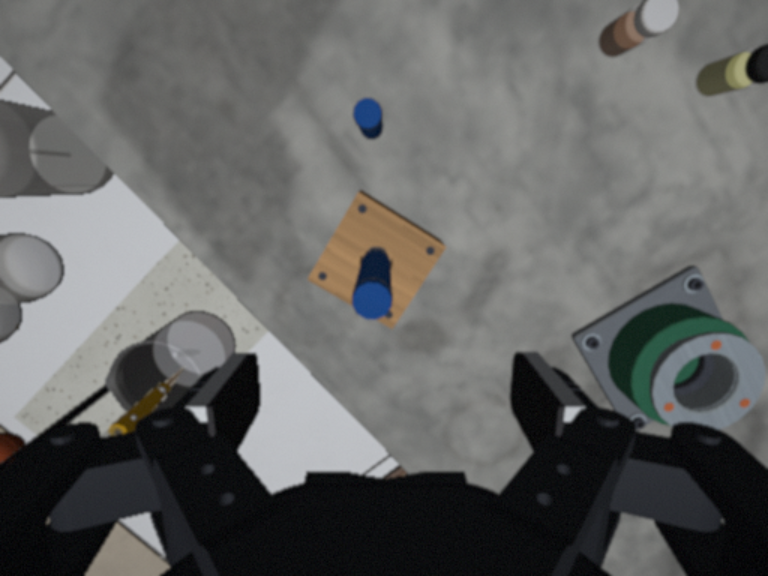

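```bash
python3 - <<'E'
from h import *
import json
def blob(n,b):
    im=cv2.imread(f'pics/{n}.png').astype(int);m=(im[...,0]-im[...,2]>60)&(im[...,0]>90);mm=np.zeros_like(m);r0,r1,c0,c1=b;mm[r0:r1,c0:c1]=m[r0:r1,c0:c1]
    k,l,s,ce=cv2.connectedComponentsWithStats(mm.astype(np.uint8));k=1+s[1:,4].argmax();print(s[k]);return ce[k][::-1]
def rayc(c,px):
    R=np.array(c['R']);t=np.array(c['t']);d=R.T@np.array([(px[1]-c['cx'])/c['fx'],(px[0]-c['cy'])/c['fy'],1.]);return -R.T@t,d/np.linalg.norm(d)
A=[];b=[]
for n,bx in [('w3',(115,155,175,225)),('w4',(180,220,225,270))]:
    px=blob(n,bx);o,d=rayc(json.load(open(n+'.json'))['cam'],px);print(n,px,o+d*(.13-o[2])/d[2]);P=np.eye(3)-np.outer(d,d);A.append(P);b.append(P@o)
print(np.linalg.lstsq(np.vstack(A),np.hstack(b),rcond=None)[0])
c=json.load(open('w4.json'))['cam'];
S=[(208,362),(250,431),(276,322),(313,389)]
W=[]
for s in S:
    o,d=rayc(c,np.array(s)/1.5);W.append(o+d*(.04-o[2])/d[2])
print(np.round(W,4).tolist(),np.mean(W,0))
E
```

```text
[187 127  21  22 365]
w3 [137.73150685 197.        ] [0.46766762 0.20582239 0.13      ]
[236 188  25  24 484]
w4 [199.67768595 247.58471074] [0.46791218 0.2068392  0.13      ]
[0.46706432 0.20651479 0.12660834]
[[0.4994, 0.2275, 0.04], [0.4886, 0.1739, 0.04], [0.4459, 0.2385, 0.04], [0.4362, 0.1854, 0.04]] [0.46753531 0.20632628 0.04      ]
```

```bash
python3 - <<'E'
from h import *
o,p,R=st();print(o['t'],p,totool((.4676,.2064,.092)))
E
```

```text
4.25 [0.46538312 0.19871262 0.1596363 ] [ 0.47 -0.65  6.76]
```

Emit:
send_rows([
  [0.47, -0.65, 0, 0, 0, 0],
  [0, 0, 0, 0, 0, 0],
  [0, 0, 0, 0, 0, 0],
])

```text
t: 4.55
tool_pos: [0.4677, 0.2077, 0.1598]
eef_rot: [0.985, 0.173, 0.0, -0.0]
wrist_force: [0.4, -0.6, 0.5]
finger_gap: 0.0857
```

```bash
python3 - <<'E'
from h import *
o,p,R=st();print(o['t'],p,totool((.4676,.2064,.092)))
print((Ro.from_matrix(R.T@np.array([[.9405,.3398,0],[.3398,-.9405,0],[0,0,-1]]))).as_rotvec()*57.3)
E
```

```text
4.55 [0.46766532 0.2076772  0.15982277] [-0.06  0.12  6.78]
[-0.00055426 -0.04866492  0.01670483]
```

Emit:
send_rows([
  [-0.06, 0.12, 1.8, 0, 0, 0],
  [0, 0, 2.0, 0, 0, 0],
  [0, 0, 2.0, 0, 0, 0],
  [0, 0, 1.0, 0, 0, 0],
  [0, 0, 0, 0, 0, 0],
])

```text
t: 5.05
tool_pos: [0.4667, 0.206, 0.0902]
eef_rot: [0.985, 0.173, -0.001, 0.0]
wrist_force: [-0.8, 0.6, 0.5]
finger_gap: 0.0854
```

Emit:
send_rows([
  [0, 0, 0, 0, 0, 0],
  [0, 0, 0, 0, 0, 0],
  [0, 0, 0, 0, 0, 0],
  [0, 0, 0, 0, 0, 0],
  [0, 0, 0, 0, 0, 0],
], grip=1.0, grip_force=80)

```text
t: 5.55
tool_pos: [0.4676, 0.2063, 0.0919]
eef_rot: [0.985, 0.173, 0.001, -0.0]
wrist_force: [-0.3, -0.3, 0.9]
finger_gap: 0.0166
```

```bash
python3 look.py w5 drift_mid
python3 - <<'E'
import cv2
from h import *
print(get_obs()['finger_gap'])
im=cv2.imread('pics/w5.png');cv2.imwrite('pics/w5c.png',cv2.resize(im,(768,576)))
E
```

```text
5.55 [0.4676 0.2063 0.0919] [ 9.85002469e-01  1.72539075e-01  6.26179895e-04 -1.07108378e-04] [-0.3  -0.29  0.92]
{'drift_mid': [([77.8, 254.2], 0.77), ([212.3, 258.2], 0.61)]}
0.01658563687922959
```

View pics/w5c.png

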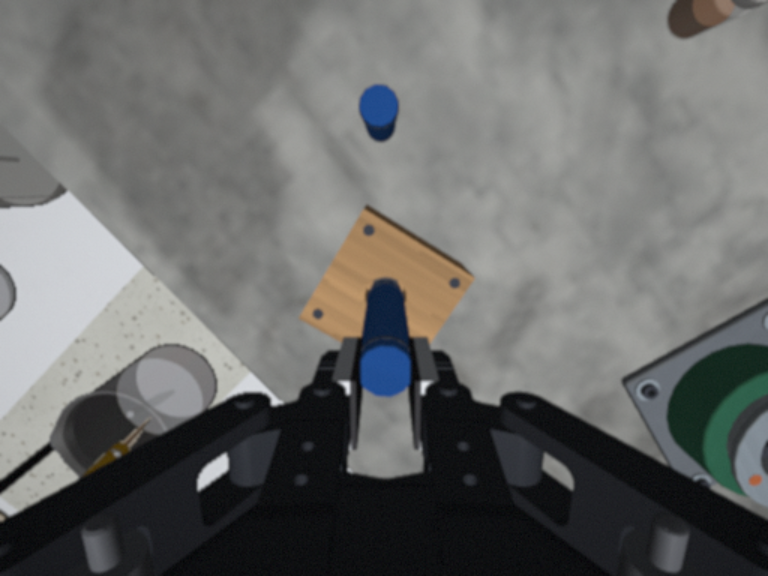

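```bash
python3 - <<'E'
from h import *
o,p,R=st();print(p)
print(proj('wrist',(p[0],p[1],.13))*1.5, atz('wrist',(372/1.5,385/1.5),.13))
for d in (-.011,0,.011):
    q=p+R@np.array([d,0.01,-.008]); print(d,proj('wrist',q)*1.5)
E
```

```text
[0.46761054 0.20629811 0.09186092]
[371.8129803  386.29436922] [0.46739753 0.20668474 0.13      ]
-0.011 [363.3757716  410.26701353]
0 [338.48902661 410.68761821]
0.011 [312.75216239 411.12259053]
```

Emit:
send_rows([
  [0, 0, -0.5, 0, 0, 0],
  [0, 0, -1.5, 0, 0, 0],
  [0, 0, -2.5, 0, 0, 0],
  [0, 0, -3.0, 0, 0, 0],
  [0, 0, -2.5, 0, 0, 0],
], grip_force=100)

```text
t: 6.15
tool_pos: [0.4672, 0.2062, 0.1937]
eef_rot: [0.985, 0.173, 0.001, -0.0]
wrist_force: [0.3, -1.0, -1.6]
finger_gap: 0.0158
```

Emit:
send_rows([
  [0, 0, 0, 0, 0, 0],
  [0, 0, 0, 0, 0, 0],
])

```text
t: 6.35
tool_pos: [0.4673, 0.2062, 0.1918]
eef_rot: [0.985, 0.173, 0.0, -0.0]
wrist_force: [0.2, -0.5, -1.9]
finger_gap: 0.016
```

```bash
python3 - <<'E'
from h import *
o,p,R=st();print(o['t'],p,o['finger_gap'],o['wrist_force'])
im=grab_frame('scene');cv2.imwrite('pics/s1.png',cv2.resize(im[150:330,190:380],None,fx=3.2,fy=3.2,interpolation=2))
im=grab_frame('wrist');cv2.imwrite('pics/w6.png',cv2.resize(im,(768,576)))
E
```

```text
6.35 [0.46732165 0.20621311 0.1917944 ] 0.015950075875318364 [ 0.18143946 -0.47508426 -1.86872859]
```

View pics/s1.png

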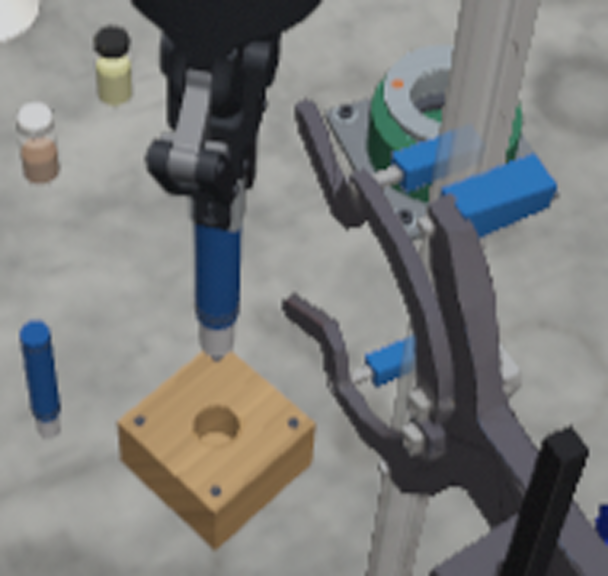

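View pics/w6.png

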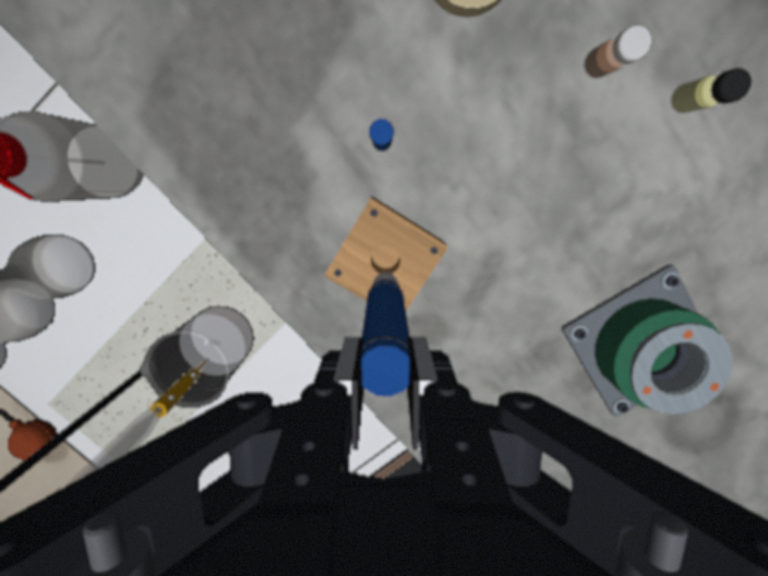

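Emit:
send_rows([
  [-1.95, 4.07, 0.2, 0, 0, 0],
  [-1.95, 4.07, 0.6, 0, 0, 0],
  [-1.95, 4.07, 0.6, 0, 0, 0],
  [-1.95, 4.07, 0.6, 0, 0, 0],
  [-1.95, 4.07, 0.6, 0, 0, 0],
])

```text
t: 6.95
tool_pos: [0.4437, -0.0199, 0.164]
eef_rot: [0.985, 0.173, -0.001, -0.0]
wrist_force: [0.9, 0.2, -1.4]
finger_gap: 0.0159
```

Emit:
send_rows([
  [0, 0, 0.4, 0, 0, 0],
  [0, 0, 0, 0, 0, 0],
  [0, 0, 0, 0, 0, 0],
])

```text
t: 7.25
tool_pos: [0.4446, -0.0177, 0.1607]
eef_rot: [0.985, 0.173, -0.0, -0.0]
wrist_force: [-0.1, 1.2, -0.6]
finger_gap: 0.0159
```

```bash
python3 - <<'E'
from h import *
o,p,R=st();print(o['t'],p,o['wrist_force'],totool((.4449,-.0183,.1476)))
print((Ro.from_matrix(R.T@np.array([[.9405,.3398,0],[.3398,-.9405,0],[0,0,-1]]))).as_rotvec()*57.3)
E
python3 look.py w7 mark_0; python3 -c "
import cv2
im=cv2.imread('pics/w7.png');cv2.imwrite('pics/w7c.png',cv2.resize(im,(768,576)))"
```

```text
7.25 [ 0.44459778 -0.01774588  0.16071059] [-0.14615224  1.23118609 -0.62871484] [0.01 0.06 1.31]
[-0.03656358  0.03879764  0.02758267]
7.25 [ 0.4446 -0.0177  0.1607] [ 9.84970528e-01  1.72721863e-01 -3.88506166e-04 -2.55877506e-04] [-0.15  1.23 -0.63]
{'mark_0': [([183.8, 310.4], 0.87), ([136.3, 281.4], 0.77), ([185.3, 255.6], 0.57)]}
```

View pics/w7c.png

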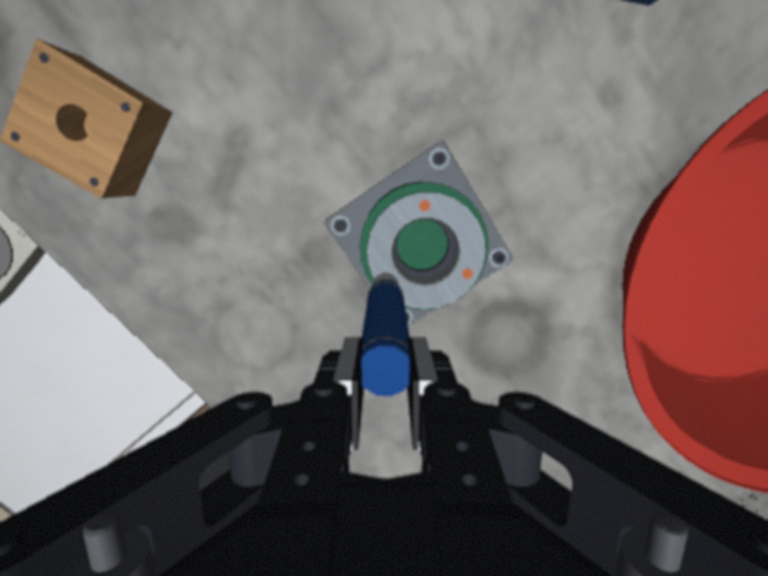

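Emit:
send_rows([
  [0, 0.06, 0.5, 0, 0, 0],
  [0, 0, 0.4, 0, 0, 0],
  [0, 0, 0.1, 0, 0, 0],
  [0, 0, 0.1, 0, 0, 0],
  [0, 0, 0.1, 0, 0, 0],
])

```text
t: 7.85
tool_pos: [0.4449, -0.0189, 0.1491]
eef_rot: [0.985, 0.173, 0.0, 0.0]
wrist_force: [0.7, -0.8, -1.1]
finger_gap: 0.0158
```

Emit:
send_rows([
  [0, 0, 0.1, 0, 0, 0],
])

```text
t: 7.95
tool_pos: [0.4449, -0.0189, 0.1481]
eef_rot: [0.985, 0.173, 0.0, 0.0]
wrist_force: [0.6, 0.7, -0.9]
finger_gap: 0.016
```

Emit:
send_rows([
  [0, 0, 0.1, 0, 0, 0],
  [0, 0, 0.05, 0, 0, 0],
])

```text
t: 8.15
tool_pos: [0.4449, -0.0189, 0.1465]
eef_rot: [0.985, 0.172, -0.0, -0.0]
wrist_force: [-0.1, 0.2, -0.7]
finger_gap: 0.0159
```

Emit:
send_rows([
  [0, 0, 0.05, 0, 0, 0],
  [0, 0, 0.05, 0, 0, 0],
])

```text
t: 8.35
tool_pos: [0.4449, -0.0189, 0.1456]
eef_rot: [0.985, 0.173, 0.0, 0.0]
wrist_force: [-1.5, 0.3, -0.5]
finger_gap: 0.016
```

Emit:
send_rows([
  [0, 0, 0.03, 0, 0, 0],
  [0, 0, 0.03, 0, 0, 0],
])

```text
t: 8.55
tool_pos: [0.4449, -0.0189, 0.145]
eef_rot: [0.985, 0.173, 0.0, -0.0]
wrist_force: [-0.6, 0.4, -1.1]
finger_gap: 0.0157
```

Emit:
send_rows([
  [0, 0, 0.05, 0, 0, 0],
  [0, 0, 0.05, 0, 0, 0],
])

```text
t: 8.75
tool_pos: [0.4451, -0.0189, 0.1442]
eef_rot: [0.985, 0.173, 0.0, 0.0]
wrist_force: [-0.4, -0.0, 2.5]
finger_gap: 0.016
```

Emit:
send_rows([
  [0, 0, 0.04, 0, 0, 0],
  [0, 0, 0.04, 0, 0, 0],
])

```text
t: 8.95
tool_pos: [0.4452, -0.0189, 0.1438]
eef_rot: [0.985, 0.173, 0.001, 0.0]
wrist_force: [0.8, -0.4, 5.6]
finger_gap: 0.0158
```

Emit:
send_rows([
  [0, 0, 0.03, 0, 0, 0],
])

```text
t: 9.05
tool_pos: [0.4453, -0.0189, 0.1436]
eef_rot: [0.985, 0.173, 0.001, 0.0]
wrist_force: [-0.2, -0.0, 6.4]
finger_gap: 0.016
```

Emit:
send_rows([
  [0, 0, -0.9, 0, 0, 0],
  [2.3, 1.16, 0, 0, 0, 0],
  [2.35, 1.16, 0, 0, 0, 0],
  [0, 0, 0.5, 0, 0, 0],
  [0, 0, 0.1, 0, 0, 0],
])

```text
t: 9.55
tool_pos: [0.4963, -0.0249, 0.1452]
eef_rot: [0.985, 0.173, -0.001, -0.0]
wrist_force: [-1.2, -0.3, -1.0]
finger_gap: 0.0155
```

Emit:
send_rows([
  [0, 0, 0.05, 0, 0, 0],
  [0, 0, 0.05, 0, 0, 0],
])

```text
t: 9.75
tool_pos: [0.4961, -0.0249, 0.1452]
eef_rot: [0.985, 0.173, 0.0, 0.0]
wrist_force: [-0.6, -0.0, -1.0]
finger_gap: 0.0155
```

Emit:
send_rows([
  [0, 0, 0.05, 0, 0, 0],
])

```text
t: 9.85
tool_pos: [0.4963, -0.0249, 0.1448]
eef_rot: [0.985, 0.173, 0.0, 0.0]
wrist_force: [-0.8, -0.4, 0.5]
finger_gap: 0.016
```

Emit:
send_rows([
  [0, 0, 0.06, 0, 0, 0],
  [0, 0, 0.04, 0, 0, 0],
  [0, 0, 0, 0, 0, 0],
])

```text
t: 10.15
tool_pos: [0.4967, -0.0249, 0.1441]
eef_rot: [0.985, 0.173, 0.001, 0.0]
wrist_force: [0.1, 0.1, 5.7]
finger_gap: 0.0158
```

Emit:
send_rows([
  [0, 0, -0.9, 0, 0, 0],
  [-2.17, 1.43, 0, 0, 0, 0],
  [-2.17, 1.43, 0, 0, 0, 0],
  [0, 0, 0.5, 0, 0, 0],
  [0, 0, 0.1, 0, 0, 0],
])

```text
t: 10.65
tool_pos: [0.4653, -0.0667, 0.1463]
eef_rot: [0.985, 0.172, 0.0, -0.0]
wrist_force: [-0.2, -0.6, -1.3]
finger_gap: 0.0156
```

Emit:
send_rows([
  [0, 0, 0.05, 0, 0, 0],
])

```text
t: 10.75
tool_pos: [0.4656, -0.0662, 0.1459]
eef_rot: [0.985, 0.173, -0.0, -0.0]
wrist_force: [0.3, -0.6, -1.4]
finger_gap: 0.0157
```

Emit:
send_rows([
  [0, 0, 0.05, 0, 0, 0],
])

```text
t: 10.85
tool_pos: [0.4657, -0.0661, 0.1454]
eef_rot: [0.985, 0.173, -0.0, -0.0]
wrist_force: [-0.3, -0.6, -0.0]
finger_gap: 0.0158
```

Emit:
send_rows([
  [0, 0, 0.05, 0, 0, 0],
])

```text
t: 10.95
tool_pos: [0.4657, -0.0662, 0.1449]
eef_rot: [0.985, 0.173, -0.0, -0.0]
wrist_force: [-0.7, 1.5, 0.2]
finger_gap: 0.0158
```

Emit:
send_rows([
  [0, 0, 0.06, 0, 0, 0],
  [0, 0, 0.06, 0, 0, 0],
  [0, 0, 0.06, 0, 0, 0],
])

```text
t: 11.25
tool_pos: [0.4658, -0.0665, 0.1438]
eef_rot: [0.985, 0.173, 0.001, 0.0]
wrist_force: [0.5, 1.6, 6.6]
finger_gap: 0.0158
```

Emit:
send_rows([
  [0, 0, 0.05, 0, 0, 0],
  [0, 0, 0.05, 0, 0, 0],
])

```text
t: 11.45
tool_pos: [0.4659, -0.0665, 0.1429]
eef_rot: [0.985, 0.173, 0.001, 0.0]
wrist_force: [-1.4, 0.9, 7.5]
finger_gap: 0.0159
```

Emit:
send_rows([
  [0, 0, 0.05, 0, 0, 0],
  [0, 0, 0.0, 0, 0, 0],
])

```text
t: 11.65
tool_pos: [0.4659, -0.0666, 0.1425]
eef_rot: [0.985, 0.173, 0.001, 0.0]
wrist_force: [0.4, 0.6, 6.9]
finger_gap: 0.0157
```

Emit:
send_rows([
  [0, 0, -0.8, 0, 0, 0],
  [-0.15, -2.6, 0, 0, 0, 0],
  [-0.16, -2.6, 0, 0, 0, 0],
  [0, 0, 0.4, 0, 0, 0],
  [0, 0, 0.1, 0, 0, 0],
])

```text
t: 12.15
tool_pos: [0.4448, -0.0185, 0.1445]
eef_rot: [0.985, 0.173, -0.0, 0.0]
wrist_force: [-0.3, 0.6, 0.3]
finger_gap: 0.0157
```

Emit:
send_rows([
  [0, 0, 0.07, 0, 0, 0],
  [0, 0, 0.07, 0, 0, 0],
  [0, 0, 0.07, 0, 0, 0],
])

```text
t: 12.45
tool_pos: [0.4453, -0.0192, 0.1432]
eef_rot: [0.985, 0.172, 0.0, 0.0]
wrist_force: [-0.0, 1.3, 7.2]
finger_gap: 0.0159
```

Emit:
send_rows([
  [0, 0, 0.07, 0, 0, 0],
  [0, 0, 0.07, 0, 0, 0],
  [0, 0, 0.03, 0, 0, 0],
])

```text
t: 12.75
tool_pos: [0.4454, -0.0191, 0.1417]
eef_rot: [0.985, 0.172, 0.001, 0.0]
wrist_force: [-1.3, 0.8, 9.0]
finger_gap: 0.0157
```

Emit:
send_rows([
  [0, 0, -0.8, 0, 0, 0],
  [2.32, 1.16, 0, 0, 0, 0],
  [2.33, 1.16, 0, 0, 0, 0],
  [0, 0, 0.4, 0, 0, 0],
  [0, 0, 0.1, 0, 0, 0],
])

```text
t: 13.25
tool_pos: [0.4968, -0.0252, 0.1438]
eef_rot: [0.985, 0.172, -0.0, 0.0]
wrist_force: [0.9, -1.7, 6.2]
finger_gap: 0.0158
```

Emit:
send_rows([
  [0, 0, 0.07, 0, 0, 0],
  [0, 0, 0.07, 0, 0, 0],
  [0, 0, 0.07, 0, 0, 0],
])

```text
t: 13.55
tool_pos: [0.4965, -0.0252, 0.1429]
eef_rot: [0.985, 0.172, 0.001, 0.001]
wrist_force: [1.3, -1.3, 7.9]
finger_gap: 0.0158
```

Emit:
send_rows([
  [0, 0, 0.08, 0, 0, 0],
  [0, 0, 0.07, 0, 0, 0],
  [0, 0, 0, 0, 0, 0],
])

```text
t: 13.85
tool_pos: [0.4965, -0.0251, 0.1415]
eef_rot: [0.985, 0.172, 0.001, 0.001]
wrist_force: [1.3, -2.5, 6.5]
finger_gap: 0.016
```

Emit:
send_rows([
  [0, 0, -0.8, 0, 0, 0],
  [-2.17, 1.43, 0, 0, 0, 0],
  [-2.17, 1.43, 0, 0, 0, 0],
  [0, 0, 0.45, 0, 0, 0],
  [0, 0, 0.1, 0, 0, 0],
])

```text
t: 14.35
tool_pos: [0.465, -0.0667, 0.1429]
eef_rot: [0.985, 0.172, 0.0, 0.0]
wrist_force: [1.0, -1.8, 4.3]
finger_gap: 0.0156
```

Emit:
send_rows([
  [0, 0, 0.08, 0, 0, 0],
  [0, 0, 0.08, 0, 0, 0],
  [0, 0, 0.08, 0, 0, 0],
  [0, 0, 0.05, 0, 0, 0],
])

```text
t: 14.75
tool_pos: [0.4661, -0.066, 0.1409]
eef_rot: [0.985, 0.173, 0.001, 0.0]
wrist_force: [-0.3, -1.9, 8.5]
finger_gap: 0.0159
```

Emit:
send_rows([
  [0, 0, 0.07, 0, 0, 0],
  [0, 0, 0.06, 0, 0, 0],
  [0, 0, 0, 0, 0, 0],
])

```text
t: 15.05
tool_pos: [0.4663, -0.0661, 0.1399]
eef_rot: [0.985, 0.173, 0.001, 0.0]
wrist_force: [-0.3, -2.2, 10.0]
finger_gap: 0.016
```

Emit:
send_rows([
  [0, 0, -0.8, 0, 0, 0],
  [-0.15, -2.6, 0, 0, 0, 0],
  [-0.16, -2.6, 0, 0, 0, 0],
  [0, 0, 0.35, 0, 0, 0],
  [0, 0, 0.1, 0, 0, 0],
])

```text
t: 15.55
tool_pos: [0.4449, -0.0179, 0.1422]
eef_rot: [0.985, 0.173, 0.0, -0.0]
wrist_force: [-0.3, 1.1, 5.0]
finger_gap: 0.0157
```

Emit:
send_rows([
  [0, 0, 0.08, 0, 0, 0],
  [0, 0, 0.08, 0, 0, 0],
  [0, 0, 0.08, 0, 0, 0],
])

```text
t: 15.85
tool_pos: [0.4454, -0.0187, 0.1405]
eef_rot: [0.985, 0.172, 0.001, -0.0]
wrist_force: [-1.1, 1.9, 9.5]
finger_gap: 0.0154
```

Emit:
send_rows([
  [0, 0, 0.08, 0, 0, 0],
  [0, 0, 0.06, 0, 0, 0],
  [0, 0, 0, 0, 0, 0],
])

```text
t: 16.15
tool_pos: [0.4457, -0.0188, 0.1398]
eef_rot: [0.985, 0.172, 0.001, -0.0]
wrist_force: [-1.5, 3.7, 13.7]
finger_gap: 0.0154
```

Emit:
send_rows([
  [0, 0, -0.8, 0, 0, 0],
  [2.32, 1.16, 0, 0, 0, 0],
  [2.33, 1.16, 0, 0, 0, 0],
  [0, 0, 0.35, 0, 0, 0],
  [0, 0, 0.1, 0, 0, 0],
])

```text
t: 16.65
tool_pos: [0.4968, -0.0251, 0.1417]
eef_rot: [0.985, 0.172, -0.0, 0.0]
wrist_force: [0.1, -0.5, 7.8]
finger_gap: 0.0157
```

Emit:
send_rows([
  [0, 0, 0.08, 0, 0, 0],
  [0, 0, 0.08, 0, 0, 0],
  [0, 0, 0.08, 0, 0, 0],
])

```text
t: 16.95
tool_pos: [0.4967, -0.0251, 0.1407]
eef_rot: [0.985, 0.172, 0.001, 0.001]
wrist_force: [-0.1, -2.3, 10.1]
finger_gap: 0.0158
```

Emit:
send_rows([
  [0, 0, 0.08, 0, 0, 0],
  [0, 0, 0.05, 0, 0, 0],
  [0, 0, 0, 0, 0, 0],
])

```text
t: 17.25
tool_pos: [0.4969, -0.0251, 0.1399]
eef_rot: [0.985, 0.172, 0.001, 0.001]
wrist_force: [-0.3, -0.8, 12.7]
finger_gap: 0.0161
```

Emit:
send_rows([
  [0, 0, -0.8, 0, 0, 0],
  [-2.17, 1.43, 0, 0, 0, 0],
  [-2.17, 1.43, 0, 0, 0, 0],
  [0, 0, 0.4, 0, 0, 0],
  [0, 0, 0.12, 0, 0, 0],
])

```text
t: 17.75
tool_pos: [0.4649, -0.0665, 0.1407]
eef_rot: [0.985, 0.172, -0.0, -0.0]
wrist_force: [-0.4, -0.4, 1.1]
finger_gap: 0.0158
```

Emit:
send_rows([
  [0, 0, 0.08, 0, 0, 0],
  [0, 0, 0.08, 0, 0, 0],
  [0, 0, 0.08, 0, 0, 0],
])

```text
t: 18.05
tool_pos: [0.4662, -0.0659, 0.1398]
eef_rot: [0.985, 0.173, 0.001, 0.0]
wrist_force: [-0.5, -0.7, 16.0]
finger_gap: 0.0159
```

Emit:
send_rows([
  [0, 0, 0.05, 0, 0, 0],
  [0, 0, 0.05, 0, 0, 0],
  [0, 0, 0, 0, 0, 0],
])

```text
t: 18.35
tool_pos: [0.4666, -0.0659, 0.1395]
eef_rot: [0.985, 0.173, 0.002, 0.001]
wrist_force: [-0.7, -0.0, 17.3]
finger_gap: 0.0157
```

Emit:
send_rows([
  [0, 0, 0.03, 0, 0, 0],
  [0, 0, 0.02, 0, 0, 0],
  [0, 0, 0, 0, 0, 0],
  [0, 0, 0, 0, 0, 0],
])

```text
t: 18.75
tool_pos: [0.4668, -0.0659, 0.1394]
eef_rot: [0.985, 0.173, 0.002, 0.001]
wrist_force: [-0.2, 0.2, 19.8]
finger_gap: 0.0158
```

Emit:
send_rows([
  [0, 0, -0.8, 0, 0, 0],
  [-0.15, -2.6, 0, 0, 0, 0],
  [-0.16, -2.6, 0, 0, 0, 0],
  [0, 0, 0.3, 0, 0, 0],
  [0, 0, 0.1, 0, 0, 0],
])

```text
t: 19.25
tool_pos: [0.4447, -0.0178, 0.1407]
eef_rot: [0.985, 0.173, -0.0, -0.0]
wrist_force: [-0.3, 0.6, 0.9]
finger_gap: 0.0157
```

Emit:
send_rows([
  [0, 0, 0.08, 0, 0, 0],
  [0, 0, 0.08, 0, 0, 0],
  [0, 0, 0.08, 0, 0, 0],
])

```text
t: 19.55
tool_pos: [0.4456, -0.0187, 0.1397]
eef_rot: [0.985, 0.172, 0.001, -0.0]
wrist_force: [-0.9, 2.1, 16.7]
finger_gap: 0.0156
```

Emit:
send_rows([
  [0, 0, 0.05, 0, 0, 0],
  [0, 0, 0.05, 0, 0, 0],
  [0, 0, 0, 0, 0, 0],
])

```text
t: 19.85
tool_pos: [0.446, -0.0187, 0.1396]
eef_rot: [0.985, 0.172, 0.002, 0.0]
wrist_force: [-2.3, 2.4, 17.8]
finger_gap: 0.0159
```

Emit:
send_rows([
  [0, 0, 0.03, 0, 0, 0],
  [0, 0, 0, 0, 0, 0],
  [0, 0, 0, 0, 0, 0],
])

```text
t: 20.15
tool_pos: [0.446, -0.0187, 0.1395]
eef_rot: [0.985, 0.172, 0.002, 0.0]
wrist_force: [-1.9, 2.9, 19.2]
finger_gap: 0.0157
```

Emit:
send_rows([
  [0, 0, -0.8, 0, 0, 0],
  [2.32, 1.16, 0, 0, 0, 0],
  [2.33, 1.16, 0, 0, 0, 0],
  [0, 0, 0.3, 0, 0, 0],
  [0, 0, 0.1, 0, 0, 0],
])

```text
t: 20.65
tool_pos: [0.4964, -0.0249, 0.1406]
eef_rot: [0.985, 0.172, -0.001, -0.0]
wrist_force: [-0.0, -1.0, 3.1]
finger_gap: 0.0155
```

Emit:
send_rows([
  [0, 0, 0.08, 0, 0, 0],
  [0, 0, 0.08, 0, 0, 0],
  [0, 0, 0.08, 0, 0, 0],
])

```text
t: 20.95
tool_pos: [0.4965, -0.0245, 0.14]
eef_rot: [0.985, 0.172, 0.001, 0.0]
wrist_force: [-0.3, -1.3, 12.0]
finger_gap: 0.0157
```

Emit:
send_rows([
  [0, 0, 0.05, 0, 0, 0],
  [0, 0, 0.05, 0, 0, 0],
  [0, 0, 0, 0, 0, 0],
])

```text
t: 21.25
tool_pos: [0.4968, -0.0245, 0.1398]
eef_rot: [0.985, 0.173, 0.002, 0.001]
wrist_force: [-0.5, -1.7, 13.8]
finger_gap: 0.0154
```

Emit:
send_rows([
  [0, 0, 0.05, 0, 0, 0],
  [0, 0, 0.03, 0, 0, 0],
  [0, 0, 0, 0, 0, 0],
])

```text
t: 21.55
tool_pos: [0.4971, -0.0245, 0.1396]
eef_rot: [0.985, 0.172, 0.002, 0.001]
wrist_force: [-1.0, -1.2, 18.0]
finger_gap: 0.0161
```

Emit:
send_rows([
  [0, 0, 0.02, 0, 0, 0],
  [0, 0, 0, 0, 0, 0],
  [0, 0, 0, 0, 0, 0],
])

```text
t: 21.85
tool_pos: [0.4971, -0.0245, 0.1395]
eef_rot: [0.985, 0.173, 0.002, 0.001]
wrist_force: [0.2, -1.7, 18.6]
finger_gap: 0.0157
```

Emit:
send_rows([
  [0, 0, -0.8, 0, 0, 0],
  [-2.17, 1.43, 0, 0, 0, 0],
  [-2.17, 1.43, 0, 0, 0, 0],
  [0, 0, 0.3, 0, 0, 0],
  [0, 0, 0.15, 0, 0, 0],
])

```text
t: 22.35
tool_pos: [0.4648, -0.0661, 0.1403]
eef_rot: [0.985, 0.172, 0.0, -0.0]
wrist_force: [0.3, -0.5, 4.5]
finger_gap: 0.0158
```

Emit:
send_rows([
  [0, 0, 0.08, 0, 0, 0],
  [0, 0, 0.08, 0, 0, 0],
  [0, 0, 0.07, 0, 0, 0],
  [0, 0, 0.05, 0, 0, 0],
  [0, 0, 0, 0, 0, 0],
])

```text
t: 22.85
tool_pos: [0.4665, -0.0656, 0.1395]
eef_rot: [0.985, 0.173, 0.001, 0.001]
wrist_force: [-2.2, 0.1, 17.7]
finger_gap: 0.0156
```

Emit:
send_rows([
  [0, 0, 0.04, 0, 0, 0],
  [0, 0, 0.02, 0, 0, 0],
  [0, 0, 0, 0, 0, 0],
  [0, 0, 0, 0, 0, 0],
])

```text
t: 23.25
tool_pos: [0.4667, -0.0656, 0.1394]
eef_rot: [0.985, 0.173, 0.002, 0.001]
wrist_force: [-1.0, 0.1, 20.1]
finger_gap: 0.0155
```

Emit:
send_rows([
  [0, 0, -0.8, 0, 0, 0],
  [-0.15, -2.6, 0, 0, 0, 0],
  [-0.16, -2.6, 0, 0, 0, 0],
  [0, 0, 0.3, 0, 0, 0],
  [0, 0, 0.15, 0, 0, 0],
])

```text
t: 23.75
tool_pos: [0.4447, -0.0175, 0.1403]
eef_rot: [0.985, 0.173, -0.0, -0.0]
wrist_force: [-0.6, 0.8, 6.4]
finger_gap: 0.0161
```

Emit:
send_rows([
  [0, 0, 0.08, 0, 0, 0],
  [0, 0, 0.08, 0, 0, 0],
  [0, 0, 0.07, 0, 0, 0],
  [0, 0, 0.05, 0, 0, 0],
  [0, 0, 0.04, 0, 0, 0],
])

```text
t: 24.25
tool_pos: [0.446, -0.0185, 0.1394]
eef_rot: [0.985, 0.172, 0.002, 0.0]
wrist_force: [-1.2, 2.9, 20.8]
finger_gap: 0.0155
```

Emit:
send_rows([
  [0, 0, 0.02, 0, 0, 0],
  [0, 0, 0, 0, 0, 0],
  [0, 0, 0, 0, 0, 0],
])

```text
t: 24.55
tool_pos: [0.4461, -0.0185, 0.1394]
eef_rot: [0.985, 0.172, 0.002, 0.0]
wrist_force: [-1.2, 3.6, 20.2]
finger_gap: 0.0159
```

Emit:
send_rows([
  [0, 0, -0.8, 0, 0, 0],
  [2.32, 1.16, 0, 0, 0, 0],
  [2.33, 1.16, 0, 0, 0, 0],
  [0, 0, 0.3, 0, 0, 0],
  [0, 0, 0.15, 0, 0, 0],
])

```text
t: 25.05
tool_pos: [0.4965, -0.0247, 0.1401]
eef_rot: [0.985, 0.172, -0.001, 0.0]
wrist_force: [0.3, -0.5, 7.3]
finger_gap: 0.0161
```

Emit:
send_rows([
  [0, 0, 0.08, 0, 0, 0],
  [0, 0, 0.08, 0, 0, 0],
  [0, 0, 0.07, 0, 0, 0],
  [0, 0, 0.05, 0, 0, 0],
  [0, 0, 0.04, 0, 0, 0],
])

```text
t: 25.55
tool_pos: [0.4968, -0.0245, 0.1396]
eef_rot: [0.985, 0.172, 0.002, 0.001]
wrist_force: [-0.5, 0.2, 18.2]
finger_gap: 0.0156
```

Emit:
send_rows([
  [0, 0, 0.02, 0, 0, 0],
  [0, 0, 0, 0, 0, 0],
  [0, 0, 0, 0, 0, 0],
])

```text
t: 25.85
tool_pos: [0.4969, -0.0245, 0.1395]
eef_rot: [0.985, 0.172, 0.002, 0.001]
wrist_force: [-0.4, 0.8, 18.2]
finger_gap: 0.0158
```

Emit:
send_rows([
  [0, 0, -1.5, 0, 0, 0],
  [0, 0, -2.0, 0, 0, 0],
  [0, 0, -1.5, 0, 0, 0],
  [0, 0, -0.5, 0, 0, 0],
])

```text
t: 26.25
tool_pos: [0.4965, -0.0243, 0.1941]
eef_rot: [0.985, 0.172, 0.001, 0.0]
wrist_force: [0.8, -0.1, -0.7]
finger_gap: 0.0159
```

Emit:
send_rows([
  [1.02, -4.5, 0, 0, 0, 0],
  [1.02, -4.5, 0, 0, 0, 0],
  [1.02, -4.5, 0, 0, 0, 0],
  [1.02, -4.5, 0, 0, 0, 0],
  [1.04, -4.5, 0, 0, 0, 0],
])

```text
t: 26.75
tool_pos: [0.4671, 0.2065, 0.1918]
eef_rot: [0.985, 0.172, -0.0, 0.0]
wrist_force: [-0.1, 0.2, -1.0]
finger_gap: 0.0158
```

Emit:
send_rows([
  [0, 0, 0, 0, 0, 0],
  [0, 0, 0, 0, 0, 0],
  [0, 0, 0, 0, 0, 0],
])

```text
t: 27.05
tool_pos: [0.4679, 0.2041, 0.1918]
eef_rot: [0.985, 0.172, -0.0, 0.0]
wrist_force: [-0.9, -0.2, -1.8]
finger_gap: 0.0158
```

```bash
python3 look.py w8 stand_mouth; python3 - <<'E'
from h import *
o,p,R=st();print(o['t'],p,o['wrist_force'],totool((.4675,.2064,.0925)))
print((Ro.from_matrix(R.T@np.array([[.9405,.3398,0],[.3398,-.9405,0],[0,0,-1]]))).as_rotvec()*57.3)
im=cv2.imread('pics/w8.png');cv2.imwrite('pics/w8c.png',cv2.resize(im,(768,576)))
im=grab_frame('scene');cv2.imwrite('pics/s2.png',cv2.resize(im[150:330,190:380],None,fx=3.2,fy=3.2,interpolation=2))
E
```

```text
27.05 [0.4679 0.2041 0.1918] [ 9.85043654e-01  1.72304675e-01 -2.62468329e-04  1.72746910e-04] [-0.86 -0.17 -1.81]
{'stand_mouth': [([171.9, 252.2], 0.94), ([65.8, 452.7], 0.52)]}
27.15 [0.46814991 0.20378948 0.19201177] [-0.30364656 -0.10185568 -1.45610729] [ 0.03 -0.27  9.95]
[ 0.00762937  0.00645891 -0.08367804]
```

View pics/w8c.png

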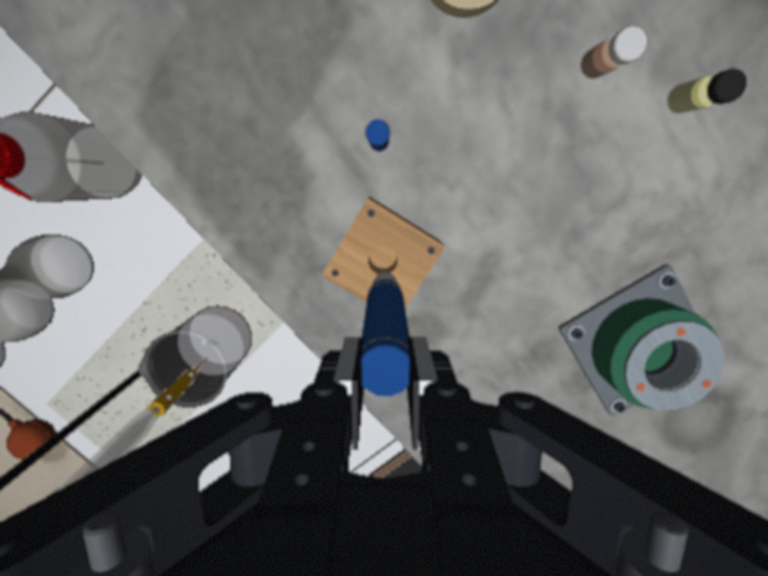

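View pics/s2.png

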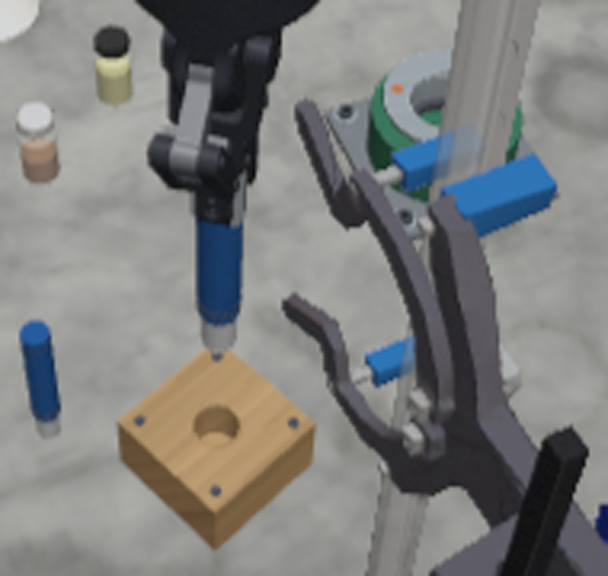

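Emit:
send_rows([
  [0, -0.27, 0, 0, 0, 0],
  [0, 0, 2.0, 0, 0, 0],
  [0, 0, 2.0, 0, 0, 0],
  [0, 0, 1.0, 0, 0, 0],
  [0, 0, 0, 0, 0, 0],
])

```text
t: 27.7
tool_pos: [0.4665, 0.207, 0.1409]
eef_rot: [0.985, 0.172, -0.001, 0.0]
wrist_force: [-1.0, 0.2, -0.8]
finger_gap: 0.0158
```

Emit:
send_rows([
  [0, 0, 0, 0, 0, 0],
  [0, 0, 0, 0, 0, 0],
])

```text
t: 27.9
tool_pos: [0.4674, 0.2075, 0.1433]
eef_rot: [0.985, 0.172, 0.001, -0.0]
wrist_force: [0.0, 0.5, -1.1]
finger_gap: 0.0158
```

```bash
python3 - <<'E'
from h import *
o,p,R=st();print(o['t'],p,o['wrist_force'],totool((.4676,.2063,.0925)))
E
```

```text
27.9 [0.46744965 0.20750822 0.14326671] [ 0.00975585  0.54740453 -1.13802647] [-0.03  0.12  5.08]
```

Emit:
send_rows([
  [0, 0.12, 0.5, 0, 0, 0],
  [0, 0, 0.8, 0, 0, 0],
  [0, 0, 0.8, 0, 0, 0],
  [0, 0, 0.6, 0, 0, 0],
])

```text
t: 28.3
tool_pos: [0.4671, 0.2061, 0.1139]
eef_rot: [0.985, 0.173, -0.0, 0.0]
wrist_force: [-0.8, 0.6, -1.9]
finger_gap: 0.016
```

Emit:
send_rows([
  [0, 0, 0.6, 0, 0, 0],
  [0, 0, 0.6, 0, 0, 0],
])

```text
t: 28.5
tool_pos: [0.4674, 0.2062, 0.1025]
eef_rot: [0.985, 0.173, -0.0, 0.0]
wrist_force: [0.9, -0.1, -0.8]
finger_gap: 0.0161
```

Emit:
send_rows([
  [0, 0, 0.5, 0, 0, 0],
  [0, 0, 0.3, 0, 0, 0],
  [0, 0, 0, 0, 0, 0],
])

```text
t: 28.8
tool_pos: [0.4673, 0.2062, 0.0947]
eef_rot: [0.985, 0.173, -0.0, 0.0]
wrist_force: [-0.0, 0.5, -1.0]
finger_gap: 0.0159
```

Nose about 3 mm above the floor of the hole. I lower a little more, open, and retreat straight up.

Emit:
send_rows([
  [0, 0, 0.1, 0, 0, 0],
  [0, 0, 0.1, 0, 0, 0],
  [0, 0, 0, 0, 0, 0],
])

```text
t: 29.1
tool_pos: [0.4674, 0.2062, 0.0931]
eef_rot: [0.985, 0.173, 0.0, 0.0]
wrist_force: [-0.2, -0.3, -1.2]
finger_gap: 0.0159
```

Emit:
send_rows([
  [0, 0, 0, 0, 0, 0],
  [0, 0, 0, 0, 0, 0],
  [0, 0, 0, 0, 0, 0],
  [0, 0, 0, 0, 0, 0],
  [0, 0, 0, 0, 0, 0],
], grip=8.5)

```text
t: 29.6
tool_pos: [0.4674, 0.2062, 0.0932]
eef_rot: [0.985, 0.173, 0.0, 0.0]
wrist_force: [-0.2, -0.0, -0.4]
finger_gap: 0.0848
```

Emit:
send_rows([
  [0, 0, 0, 0, 0, 0],
  [0, 0, -1.0, 0, 0, 0],
  [0, 0, -2.5, 0, 0, 0],
  [0, 0, -3.0, 0, 0, 0],
  [0, 0, -3.0, 0, 0, 0],
])

```text
t: 30.1
tool_pos: [0.4673, 0.2062, 0.1899]
eef_rot: [0.985, 0.173, 0.0, -0.0]
wrist_force: [-0.2, 0.4, -0.5]
finger_gap: 0.0848
```

Emit:
send_rows([
  [-2, 2, 0, 0, 0, 0],
  [-2, 3, 0, 0, 0, 0],
  [-1, 3, 0, 0, 0, 0],
  [0, 0, 0, 0, 0, 0],
  [0, 0, 0, 0, 0, 0],
])

```text
t: 30.6
tool_pos: [0.4477, 0.1137, 0.1889]
eef_rot: [0.985, 0.172, 0.001, -0.0]
wrist_force: [-0.9, 0.4, 0.9]
finger_gap: 0.0849
```

```bash
python3 look.py w9 mark_0; python3 - <<'E'
from h import *
im=cv2.imread('pics/w9.png');cv2.imwrite('pics/w9c.png',cv2.resize(im,(768,576)))
im=grab_frame('scene');cv2.imwrite('pics/s3.png',cv2.resize(im[100:330,120:380],None,fx=2.5,fy=2.5,interpolation=2))
print(get_obs()['t'],get_obs()['finger_gap'])
E
```

```text
30.6 [0.4477 0.1137 0.1889] [ 9.85131596e-01  1.71800623e-01  5.19310188e-04 -1.18501450e-04] [-0.87  0.39  0.86]
{'mark_0': [([216.3, 410.9], 0.94), ([221.1, 364.4], 0.77), ([175.3, 392.5], 0.59)]}
30.75 0.08521699655448095
```

View pics/w9c.png

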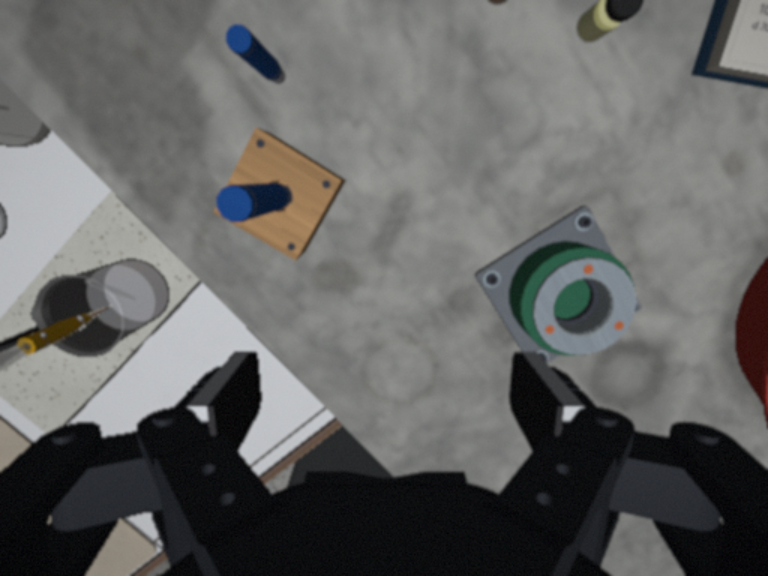

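View pics/s3.png

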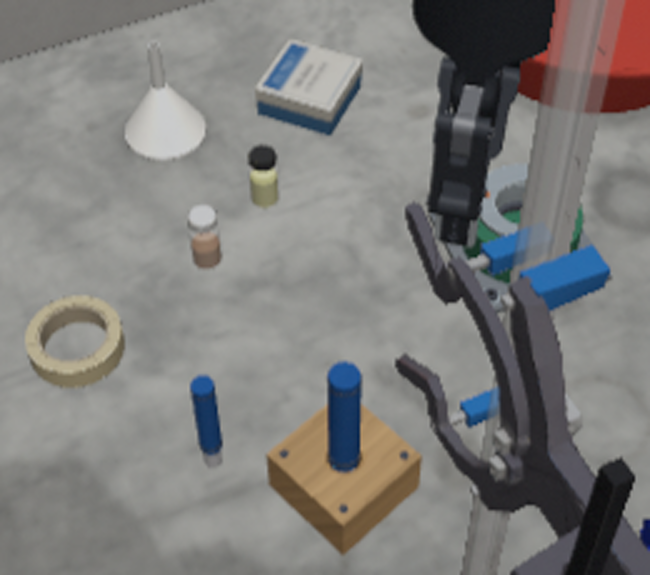

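The drift stands upright in its hole with its top at (202,237), the bystanders are where they were, and the hand is clear of everything. I hand in.

Emit:
send_rows([
  [0, 0, 0, 0, 0, 0],
  [0, 0, 0, 0, 0, 0],
  [0, 0, 0, 0, 0, 0],
])

```text
t: 31.05
tool_pos: [0.4476, 0.1143, 0.188]
eef_rot: [0.985, 0.173, -0.0, -0.0]
wrist_force: [-0.4, -0.2, 0.2]
finger_gap: 0.085
```

```bash
python3 -c "
from plant import *
print(get_obs()['t'],get_obs()['joint_vel']);print(close_job())"
```

```text
31.05 [-0.00426261 -0.00185289  0.00080548 -0.00087161 -0.00044385 -0.00052914]
the job is handed in; nothing more can be done
None
```

I drove the cup down about 5 mm by pushing on the three dots in turn, and it is home as far as feel can tell. The drift is back upright in its hole and I handed the job in at t = 31 s; no verdict was reported.

- **Cup:** In the last round each dot took about 19–21 N and sank no further. The drift stopped at the same height on all three, to within 0.1 mm. The highest force I read while pressing was about 22 N net. I pushed no more than about 2.5 mm per visit, so the cup should have stayed well under 5 degrees, though I never measured its tilt directly.
- **Drift and bystanders:** In the last pictures the larger drift stands upright in the stand. In the scene picture the vials, the carton and the tape look unmoved. The hand was open and clear of everything.
- **Disagreements:** The gripper read about 16 mm on the 20 mm rod, yet the rod stayed centred and did not slip. The top camera put the stand 1–2 mm away from where the wrist camera did; I used the wrist camera's values.

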